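# Run down the loose clamp screw of a printer's build sheet

## Robot

A 7-joint arm with a two-finger parallel gripper is mounted at the origin on the work surface. World frame = base frame: x ahead of the robot, y to its left, z up, the work surface at z = 0. Lengths are in m, angles in rad, forces in N, time in s.
With the tool pointing down it reaches from about 0.35 to 0.9 m from the base axis. Payload 8.1 kg.
Tool frame: the origin (TCP) lies between the finger pads; the fingertips stand 19 mm ahead of it and the grasp point (between the pads) is the TCP; z points along the fingers, y is the line along which they close (so a half turn about z gives the same grasp; the last joint's range is limited). The gripper opens to 92 mm and grips with 3 to 60 N. Pads are 19 mm wide; open, the fingers measure 130 mm over their backs; the gripper's body (75 mm by 190 mm) begins 47 mm behind the grasp point.
Start: joints at [1.061, 0.434, 0.025, 1.573, -0.012, 1.134, -0.075], TCP at [0.247, -0.574, 0.207] pointing down, gripper open.
Joint ranges: [-2.62, 2.62], [-0.44, 2.09], [-1.27, 1.32], [0.08, 2.57], [-1.32, 4.46], [0.12, 2], [-2.74, 2.74]. Speed limits (rad/s): [2.22, 2.22, 3.01, 3.01, 3.14, 3.14, 3.14].

## Interface

Orientations are given as a unit quaternion [x, y, z, w].
In Python, from workcell import read_state, grab_frame, get_calibration, job_done gives the robot as it stands. The module is installed in compiled form; this text tells all that it offers.
- The arm moves only by the shell command python3 -m handwheel 'ROWS'. ROWS is JSON, a list of rows, each a list of 7 numbers: the shift along the tool's x, y, z in mm, then the turn, a rotation vector about the tool's x, y, z in degrees, then the finger opening in mm, from 0 to 91.8. In form: [[dx, dy, dz, ax, ay, az, jaw], ...]. A call has 1 to 12 rows; each row shifts and turns the commanded pose from where the row before left it, along the tool's axes as they then stand; what a row does not reach is not made up. A row lasts 1/12 s, in which the tool goes at most 41.7 mm and 7.16 degrees, less where a joint would pass 70% of its speed; a pose out of reach is approached as far as the arm can. A call is refused whole if a number of a shift passes 41.7 or a number of a turn 7.16, either way. A call with a gripper value outside its range is refused whole. The fingers move at their own pace and stop on an object; the grip force is fixed at half the most. Time passes only in rows, so rows that do not move let the fingers close. It gives the time, the measured TCP pose, the force, the opening and the grip force at its end, in the units of the state.
- read_state(): the state, without advancing time (a new reading comes with each control period).
- grab_frame(name): name is "scene" or "top"; returns (picture, depth): 420x560x3 uint8, blue, green, red; 420x560 float32, m along the optical axis (not along the pixel's ray), 0 where there is no reading.
- get_calibration(name): a dict with "K" (3x3 intrinsics, pixels), "eye" and "attitude" of the camera in the world. Camera axes: x right, y down, z forward; pixel columns grow to the right and rows downward; lengths in m; the calibration is good to about 2 mm. A picture is of the moment at which its call begins. get_calibration takes no time and is no camera call.
- job_done(): hands the job in; it is judged then, once.
The state is a dict: "time": time; "joints": joint angles; "dq": joint speeds; "effort": joint torques, N m; "tool_pos": TCP position; "ee_rot": TCP orientation; "contact_force": force on the tool from outside, world axes, zero at the start; "ft_torque": the same for the moment, N m; "gripper_width": finger opening in m; "gripper_force": force on a finger pad.
Only numpy, scipy, OpenCV 4.12 (cv2) and the standard library are available. Lean on these libraries where they do the work, as an engineer would, in place of code of your own. Each camera call takes 0.05 s, during which the arm holds its last target. There are 200 camera calls.

## Task

One of the two clamps on the near edge of the printer bed has come loose: run its orange wing screw fully home, clockwise seen from above, until it comes to a stop with the clamp strap down on the amber build sheet. Turn it only by pushing its wings round with fingertip strokes, never pinching them. Leave the tight black wing screw, the printed part, the spare disc screw and the scrap cup alone.

Things in the scene. Friction and masses are not known exactly. Their poses are not given: they have to be found in the camera images.
- bed: Printer bed fixed to the table: flat slab 240 (x) by 300 (y) by 34 mm high, amber fibreglass sheet on top. Origin at the centre of its underside, on the table; x points away from the two clamps. Its pose varies.
- orange_clamp: Fixed clamp with the orange wing screw, at the near (-x) edge of the bed, left or right at random; the black clamp is alike, 150 to 210 mm away. Origin on the screw's axis at table height; x axis points to the bed (same yaw as the bed). Under the screw an aluminium block, 33 mm high; behind it (-x) a grey hood. Apart from hood and screw nothing of it rises above 44 mm.
- orange_hood (a point): Middle of the front edge of the fixed grey hood's roof, top side, 97 mm above the table, 24 mm from the screw's axis on the clamp's -x side. The roof is 4 mm thick, 90 mm wide and runs 27 mm back to an upright plate down to the table. The wings pass freely under the roof, but fingers cannot get down there: push a wing only where it is out in the open, ahead of this edge.
- orange_screw (a joint): Turn of the orange wing screw, rad: 0 = fully home at its hard stop, strap on the sheet; grows anticlockwise seen from above (unscrewing). Starts 4.0 to 6.5 out, turns easily (about 1 N at a wing), stays where it is left, drops 3 mm per turn. In the clamp's frame wing A points at joint value - 0.70 rad, anticlockwise from the clamp's x axis; wing B is opposite.
- orange_hub (a point): Centre of the orange screw's top, on its vertical axis, level with the wings' top edge: 82 mm above the table when home. Two straight upright wings, 10 mm thick, 20 mm high, reach 38 mm from the axis on opposite sides (hub between them 15 mm thick). Below them only a stud, 14 mm thick, 22 mm long, on a 24 mm wide steel strap that reaches 58 mm along the clamp's +x.
- orange_wing_tip (a point): Outer end of the orange screw's wing A, 38 mm from the axis, at mid height of the wing.
- black_screw (a joint): Turn of the like, black wing screw on the other clamp, rad: 0 = fully home and tight, as it starts; to be left alone.
- black_hub (a point): Centre of the top of the black screw, 82 mm above the table.
- print_part: Loose yellow and cream printed part, 50 by 100 mm, 45 mm high, standing on the sheet. Origin at the centre of its underside, y along its length.
- disc_screw: Loose spare disc-headed steel screw, 24 mm across, 13 mm high, standing on the sheet. Origin at the centre of its underside.
- scrap_cup: Loose clear plastic cup, 72 mm across, 85 mm high, on the table beside the bed. Origin at the centre of its underside.
Not all that is in view belongs to the job. What is shaped like the orange_clamp but brown, green or pink is not meant.

How it is judged:
By the outcome, as a careful person would: the job done as asked, in the order asked, and still so for the second after the job is handed in, with the robot touching nothing.
It also fails if it takes over 53 s, if anything falls off the work surface, if the arm or the gripper's body presses on something with over 40 N, if the wrist force passes 120 N, or if a joint passes its speed limit or range.

## Working session

There is one attempt and no reset: what is moved stays moved. The work goes in short steps, Python scripts to look and compute and a shell command to move; the robot and the scene stay as the last step left them, time stands still between calls to the robot, and variables do not carry over. Pictures are saved under pics/ and viewed, at most 11 in all, crops included, and the job is handed in when it is done.

```bash
mkdir -p pics
cat > h.py <<'E'
import numpy as np, cv2
from scipy.spatial.transform import Rotation as R
from workcell import *
E
python3 - <<'E'
from h import *
for n in("scene","top"):
    im,d=grab_frame(n); cv2.imwrite(f"pics/{n}0.png",im); np.savez(f"{n}0.npz",im=im,d=d)
    c=get_calibration(n); print(n,c)
s=read_state(); print(s)
E
```

```text
scene {'K': array([[436.9489259 ,   0.        , 274.79871839],
       [  0.        , 436.9489259 , 210.91597056],
       [  0.        ,   0.        ,   1.        ]]), 'eye': array([ 1.13768854, -0.05846067,  0.54737981]), 'attitude': array([ 0.71603249,  0.54363733, -0.26494617, -0.34865378])}
top {'K': array([[519.35363506,   0.        , 271.90936442],
       [  0.        , 519.35363506, 203.84126752],
       [  0.        ,   0.        ,   1.        ]]), 'eye': array([0.47353767, 0.0965773 , 0.92575715]), 'attitude': array([ 0.70839027, -0.70105306,  0.05806745, -0.05775806])}
{'time': 0.1, 'joints': array([ 1.06143101,  0.43519121,  0.02499741,  1.57399661, -0.01157448,
        1.13396759, -0.07505727]), 'dq': array([ 3.38227517e-04, -2.47520518e-03,  1.95073722e-03, -1.80626055e-03,
       -4.66227405e-04,  1.52276341e-03,  5.11911457e-05]), 'effort': array([ 4.08229200e-03, -6.69128966e+01,  9.88953710e-01, -3.15146434e+01,
       -6.03713770e-02,  3.74653889e-02,  1.00082966e-04]), 'tool_pos': array([ 0.24701795, -0.57360187,  0.20670386]), 'ee_rot': array([ 9.79392470e-01,  2.01965064e-01, -2.22159497e-04, -6.73525148e-04]), 'contact_force': array([ 0.03600198, -0.86450832,  0.19536467]), 'ft_torque': array([ 0.02037891, -0.0286274 ,  0.01476023]), 'gripper_force': 0.0, 'gripper_width': 0.09165626303703377}
```

View pics/top0.png

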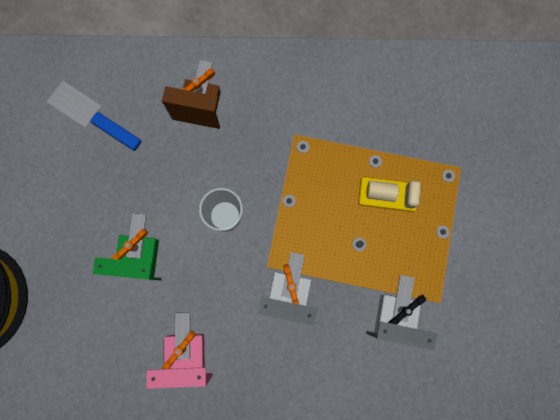

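View pics/scene0.png

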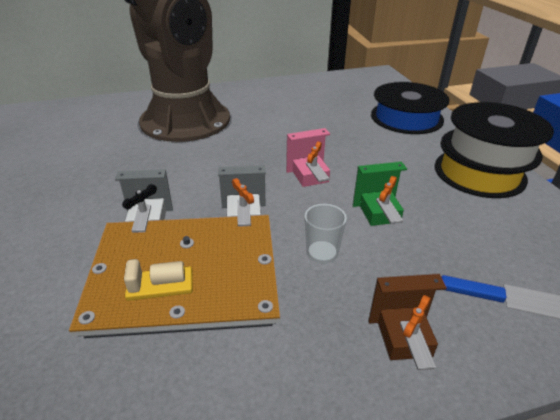

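The top view shows the orange screw at (291,286), with its wings reaching to about (287,266) and (297,304). Its grey hood is below it and the bed above. The black clamp is at (407,311), and the cup at (221,209) is well clear. The brown, green and pink clamps are decoys.

```bash
cat >> h.py <<'E'
def ray(n,px,z):
    c=get_calibration(n); d=R.from_quat(c["attitude"]).apply(np.linalg.solve(c["K"],[px[0],px[1],1.]))
    return c["eye"]+d*(z-c["eye"][2])/d[2]
def ang(v): return np.degrees(np.arctan2(v[1],v[0]))
def orange(im,x0,x1,y0,y1):
    hsv=cv2.cvtColor(im,cv2.COLOR_BGR2HSV); m=cv2.inRange(hsv,(4,180,110),(13,255,255))
    k=np.zeros_like(m); k[y0:y1,x0:x1]=m[y0:y1,x0:x1]
    n,l,s,c=cv2.connectedComponentsWithStats(k); i=1+np.argmax(s[1:,4]); return (l==i),s[i],c[i]
E
python3 - <<'E'
from h import *
z=np.load("top0.npz"); im,d=z["im"],z["d"]
m,s,c=orange(im,272,312,255,312); print(s,c)
ys,xs=np.nonzero(m); print(np.percentile(d[m],[5,25,50,75]))
r=cv2.minAreaRect(np.c_[xs,ys].astype(np.float32)); print(r)
P=np.array([ray("top",p,.0845) for p in zip(xs,ys)]); 
print("hub~",P.mean(0)); q=cv2.minAreaRect(P[:,:2].astype(np.float32)*1000); print(q)
u,sv,vt=np.linalg.svd(P[:,:2]-P[:,:2].mean(0)); print("wing dir",ang(vt[0]))
# bed: amber
hsv=cv2.cvtColor(im,cv2.COLOR_BGR2HSV); a=cv2.inRange(hsv,(12,150,80),(24,255,255)); a[:,:262]=0
a=cv2.morphologyEx(a,cv2.MORPH_CLOSE,np.ones((25,25)))
n,l,st,_=cv2.connectedComponentsWithStats(a); i=1+np.argmax(st[1:,4]); ys,xs=np.nonzero(l==i)
B=np.array([ray("top",p,.034)[:2]*1000 for p in zip(xs,ys)],np.float32); print("bed",cv2.minAreaRect(B),cv2.boxPoints(cv2.minAreaRect(B)))
# point clouds: hood, by depth
cal=get_calibration("top"); yy,xx=np.mgrid[:420,:560]
X=np.stack([xx,yy,np.ones_like(xx)],-1)@np.linalg.inv(cal["K"]).T*d[...,None]
W=R.from_quat(cal["attitude"]).apply(X.reshape(-1,3))+cal["eye"]; W=W.reshape(420,560,3)
sub=W[285:330,250:330].reshape(-1,3); h=sub[(abs(sub[:,2]-.097)<.004)]
rr=cv2.minAreaRect((h[:,:2]*1000).astype(np.float32)); print("hood",len(h),rr,cv2.boxPoints(rr))
big=cv2.resize(im[235:335,240:340],(600,600),interpolation=cv2.INTER_CUBIC); cv2.imwrite("pics/crop.png",big)
w=W[m]; print("wing z",np.percentile(w[:,2],[25,50,75,90]))
hi=(W[...,2]>.076)&m; g=W[hi]; print("hi mean",g.mean(0),hi.sum()); u,sv,vt=np.linalg.svd((g-g.mean(0))[:,:2],full_matrices=False); print(ang(vt[0]))
E
```

```text
[291 283   5   4   8] [293.25  284.375]
[0.82962684 0.83110052 0.83155712 0.83288175]
((293.0000305175781, 284.5000305175781), (3.535533905029297, 2.1213202476501465), 45.0)
hub~ [0.48243289 0.06142234 0.0845    ]
((482.2307434082031, 61.822025299072266), (5.647367000579834, 3.3882088661193848), 45.730960845947266)
wing dir -117.18323558618349Traceback (most recent call last):
  File "<stdin>", line 13, in <module>
  File "h.py", line 5, in ray
    c=get_calibration(n); d=R.from_quat(c["attitude"]).apply(np.linalg.solve(c["K"],[px[0],px[1],1.]))
ValueError: time passes only in moves, steps and waits
```

```bash
cat > h.py <<'E'
import numpy as np, cv2
from scipy.spatial.transform import Rotation as R
from workcell import *
CAL={n:get_calibration(n) for n in("top","scene")}
def ray(n,px,z):
    c=CAL[n]; px=np.atleast_2d(px).astype(float)
    d=R.from_quat(c["attitude"]).apply(np.c_[px,np.ones(len(px))]@np.linalg.inv(c["K"]).T)
    return c["eye"]+d*((z-c["eye"][2])/d[:,2])[:,None]
def cloud(n,d):
    c=CAL[n]; yy,xx=np.mgrid[:420,:560]
    X=np.stack([xx,yy,np.ones_like(xx)],-1)@np.linalg.inv(c["K"]).T*d[...,None]
    return (R.from_quat(c["attitude"]).apply(X.reshape(-1,3))+c["eye"]).reshape(420,560,3)
def ang(v): return np.degrees(np.arctan2(v[1],v[0]))
E
python3 - <<'E'
from h import *
z=np.load("top0.npz"); im,d=z["im"],z["d"]; W=cloud("top",d)
hsv=cv2.cvtColor(im,cv2.COLOR_BGR2HSV)
print("hsv wing",hsv[272,290],hsv[295,294],hsv[284,292],"bed",hsv[250,320])
m=cv2.inRange(hsv,(3,170,60),(14,255,255))>0; k=np.zeros_like(m); k[262:308,280:302]=1; m&=k&(W[...,2]>.06)
ys,xs=np.nonzero(m); print("n",m.sum())
P=ray("top",np.c_[xs,ys],.0845)[:,:2]; u,sv,vt=np.linalg.svd(P-P.mean(0),full_matrices=False)
print("hub",P.mean(0),cv2.minAreaRect((P*1000).astype(np.float32)),"dir",ang(vt[0]))
g=W[m]; print("z",np.percentile(g[:,2],[25,50,75,90]),"mean",g.mean(0))
a=cv2.inRange(hsv,(12,150,80),(24,255,255)); a[:,:262]=0
a=cv2.morphologyEx(a,cv2.MORPH_CLOSE,np.ones((5,5)))
n,l,st,_=cv2.connectedComponentsWithStats(a); i=1+np.argmax(st[1:,4]); ys,xs=np.nonzero(l==i)
B=(ray("top",np.c_[xs,ys],.034)[:,:2]*1000).astype(np.float32); r=cv2.minAreaRect(B); print("bed",r,cv2.boxPoints(r))
s=W[285:330,250:330].reshape(-1,3); h=s[abs(s[:,2]-.097)<.005]
r=cv2.minAreaRect((h[:,:2]*1000).astype(np.float32)); print("hood",len(h),r,cv2.boxPoints(r))
cv2.imwrite("pics/crop.png",cv2.resize(im[245:335,245:335],(600,600),interpolation=cv2.INTER_CUBIC))
E
```

```text
hsv wing [ 13 208 164] [ 14 240 204] [ 13 199 192] bed [ 19 201 160]
n 144
hub [0.48246342 0.06556323] ((483.0081481933594, 65.1324691772461), (62.84805679321289, 12.197877883911133), 11.06911849975586) dir -164.65809261613435
z [0.08093818 0.0822887  0.08374692 0.08497735] mean [0.48251932 0.06595727 0.09403101]
bed ((576.7901000976562, -60.06468200683594), (298.6025085449219, 288.76873779296875), 79.01578521728516) [[ 406.60327  -179.1199  ]
 [ 690.08167  -234.14148 ]
 [ 746.9769     58.99054 ]
 [ 463.49854   114.012115]]
hood 1008 ((442.2895812988281, 72.05921173095703), (90.0504150390625, 27.015920639038086), 78.98912048339844) [[420.4307    30.442833]
 [446.94925   25.28292 ]
 [464.14847  113.67559 ]
 [437.6299   118.8355  ]]
```

View pics/crop.png

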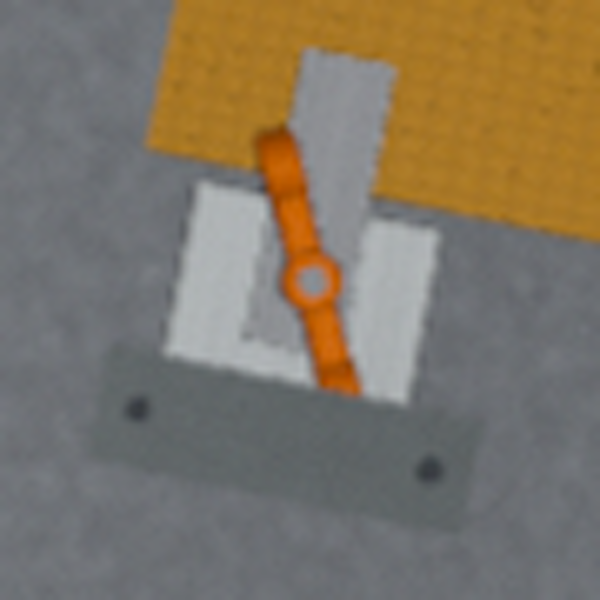

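The wide crop shows the orange hub at crop (312,281), about pixel (291.8,287.1), with the wings aligned near (273,135) to (340,385). The hood roof measures 90 x 27 mm, which matches the spec, and gives a clamp yaw of -11.0° and a screw axis at (479, 65). The wing sits at +26° in the clamp frame, so the joint is at about 4.30 rad and wing B is in the open.

I'll close the fingers, turn the tool to the clamp's yaw and go above the start of the first stroke.

```bash
python3 -m handwheel '[[0,0,0,0,0,6.9,0],[0,0,0,0,0,6.9,0],[0,0,0,0,0,6.9,0],[0,0,0,0,0,6.9,0],[0,0,0,0,0,6.7,0],[2,-15,0,0,0,0,0],[5,-30,0,0,0,0,0],[5,-30,0,0,0,0,0],[5,-30,0,0,0,0,0],[5,-30,0,0,0,0,0],[5,-30,0,0,0,0,0],[5,-30,0,0,0,0,0]]'
python3 - <<'E'
from h import *
s=read_state(); m=R.from_quat(s["ee_rot"]).as_matrix(); print(s["tool_pos"],"yaw",ang(m[:,0]),"tilt",m[:,2],s["gripper_width"],s["joints"].round(2))
print("hub ray",ray("top",[[291.8,287.15]],.084))
h=np.array([.0024*0+.4791,.0649]);  a=np.radians(-11); Rm=np.array([[np.cos(a),-np.sin(a)],[np.sin(a),np.cos(a)]])
print("remaining in tool (x,y) mm:",(Rm.T@(np.array([.497,.1053])-s["tool_pos"][:2]))*1000*[1,-1])
def c(f,rho=28):
    f=np.radians(f); e=np.array([np.cos(f),np.sin(f)]); n=np.array([-np.sin(f),np.cos(f)]); return rho*e+(5+9.5*abs(n[0])+19*abs(n[1]))*n
for f in list(range(30,-141,-10)): print(f,c(f).round(1),(( c(f)-c(f+10))*[1,-1]).round(1))
E
```

```text
time: 1.1
tool_pos: [0.3159, -0.3871, 0.2071]
ee_rot: [0.995, -0.096, -0.0, -0.0]
contact_force: [0.6, -1.0, 0.1]
gripper_width: 0.0163
gripper_force: 0.0
[ 0.31594128 -0.3870851   0.20714722] yaw -10.999839207667758 tilt [-4.71595294e-04  3.56930706e-04 -9.99999825e-01] 0.01630201579042657 [ 0.71  0.23  0.09  1.88 -0.02  1.04 -0.96]
hub ray [[0.47802486 0.063706   0.084     ]]
remaining in tool (x,y) mm: [  83.78064978 -517.88623391]
30 [11.1 36.7] [6.2 1. ]
20 [17.4 34.1] [6.2 2.6]
10 [23.2 29.8] [5.8 4.3]
0 [28. 24.] [4.8 5.8]
-10 [32.  20.1] [4.  3.9]
-20 [35.2 15. ] [3.3 5.2]
-30 [37.4  8.7] [2.1 6.3]
-40 [37.9  1.7] [0.6 7. ]
-50 [36.8 -5.7] [-1.2  7.4]
-60 [ 33.7 -12.9] [-3.1  7.2]
-70 [ 28.8 -19.3] [-4.9  6.4]
-80 [ 22.2 -24.5] [-6.5  5.2]
-90 [ 14.5 -28. ] [-7.7  3.5]
-100 [ 12.5 -30.6] [-2.   2.6]
-110 [  9.6 -33.3] [-2.9  2.7]
-120 [  5.7 -35.6] [-3.9  2.3]
-130 [  0.8 -37.2] [-4.9  1.6]
-140 [ -5.  -37.7] [-5.7  0.5]
```

```bash
python3 -m handwheel '[[6,-33,0,0,0,0,0],[6,-33,0,0,0,0,0],[6,-33,0,0,0,0,0],[6,-33,0,0,0,0,0],[6,-33,0,0,0,0,0],[6,-33,0,0,0,0,0],[5,-33,0,0,0,0,0],[5,-33,0,0,0,0,0],[5,-33,0,0,0,0,0],[5,-33,0,0,0,0,0],[5,-33,0,0,0,0,0],[5,-33,0,0,0,0,0]]'
python3 -m handwheel '[[5,-32,0,0,0,0,0],[5,-32,0,0,0,0,0],[5,-32,0,0,0,0,0],[2,-15,0,0,0,0,0],[0,0,0,0,0,0,0],[0,0,0,0,0,0,0]]'
python3 - <<'E'
from h import *
s=read_state(); m=R.from_quat(s["ee_rot"]).as_matrix(); print(s["tool_pos"],"yaw",ang(m[:,0]),"tilt",m[:,2],s["gripper_width"],s["joints"].round(2))
a=np.radians(-11); Rm=np.array([[np.cos(a),-np.sin(a)],[np.sin(a),np.cos(a)]])
print("in clamp frame:",(Rm.T@(s["tool_pos"][:2]-[.4787,.0645]))*1000)
im,d=grab_frame("scene"); cv2.imwrite("pics/s1.png",cv2.resize(im[100:260,140:350],(788,600)))
E
```

```text
time: 2.1
tool_pos: [0.4562, -0.011, 0.2073]
ee_rot: [0.995, -0.096, -0.0, 0.0]
contact_force: [-0.3, -1.0, 0.0]
gripper_width: 0.0003
gripper_force: 0.0
time: 2.6
tool_pos: [0.4937, 0.0937, 0.2069]
ee_rot: [0.995, -0.095, -0.001, 0.0]
contact_force: [-0.8, -0.1, 0.2]
gripper_width: 0.0002
gripper_force: 0.0
[0.49372999 0.09371134 0.20692583] yaw -10.885474815783502 tilt [-1.11996361e-03 -2.50393174e-04 -9.99999341e-01] 0.0001818938734537087 [-0.06  0.26 -0.29  1.85  0.08  1.05 -2.14]
in clamp frame: [ 9.1800573  31.54250146]
```

View pics/s1.png

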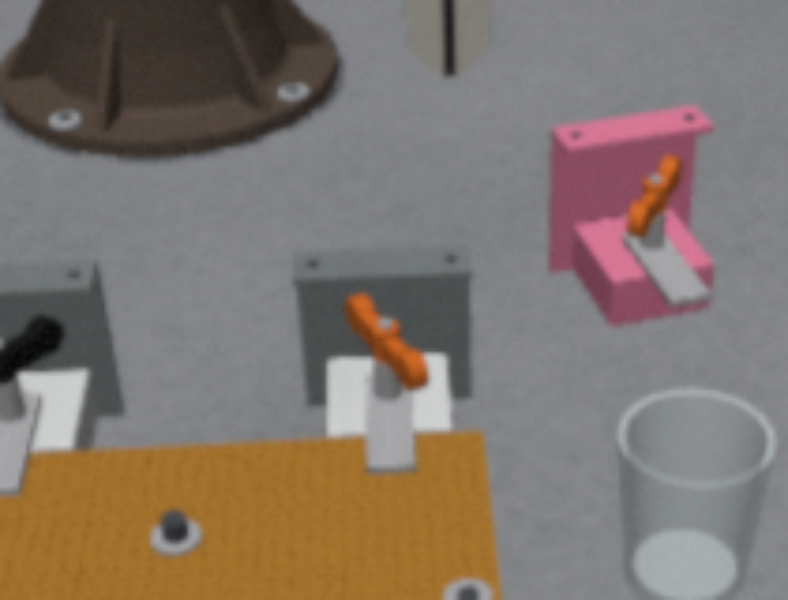

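The scene crop shows the fingertips (beige, with a slit) above the orange clamp at about (450,40). The near wing points at (415,370), to the right (+y), as measured. I'll shift 12 mm further out in y and descend beside the wing.

```bash
python3 -m handwheel '[[0,-7,0,0,0,0,0],[0,-6,0,0,0,0,0],[0,0,20,0,0,0,0],[0,0,20,0,0,0,0],[0,0,20,0,0,0,0],[0,0,20,0,0,0,0],[0,0,20,0,0,0,0],[0,0,16,0,0,0,0],[0,0,6,0,0,0,0],[0,0,0,0,0,0,0],[0,0,0,0,0,0,0]]'
cat >> h.py <<'E'
def clamp():
    s=read_state(); a=np.radians(-11); Rm=np.array([[np.cos(a),-np.sin(a)],[np.sin(a),np.cos(a)]])
    m=R.from_quat(s["ee_rot"]).as_matrix()
    print("clamp xy",(Rm.T@(s["tool_pos"][:2]-[.4787,.0645])*1000).round(1),"z",s["tool_pos"][2].round(4),"yaw",ang(m[:,0]).round(2),"F",(Rm.T@s["contact_force"][:2]).round(1),s["contact_force"][2].round(1),"t",s["time"])
E
python3 -c "from h import *; clamp()"
```

```text
time: 3.57
tool_pos: [0.4968, 0.1059, 0.0859]
ee_rot: [0.995, -0.096, 0.0, -0.0]
contact_force: [-0.2, -0.2, 0.9]
gripper_width: 0.0004
gripper_force: 0.0
clamp xy [ 9.9 44.1] z 0.0859 yaw -11.01 F [-0.1 -0.2] 0.9 t 3.5667
```

```bash
python3 -m handwheel '[[3.7,5,0,0,0,0,0],[3.8,5,0,0,0,0,0],[5.8,4.3,0,0,0,0,0],[4.8,5.8,0,0,0,0,0],[4,3.9,0,0,0,0,0],[3.3,5.2,0,0,0,0,0],[2.1,6.3,0,0,0,0,0],[0.6,7,0,0,0,0,0],[-1.2,7.4,0,0,0,0,0],[-3.1,7.2,0,0,0,0,0]]'
python3 -c "
from h import *; clamp()
im,d=grab_frame('scene'); cv2.imwrite('pics/s2.png',cv2.resize(im[100:260,140:350],(788,600)))"
```

```text
time: 4.4
tool_pos: [0.5088, 0.0444, 0.0853]
ee_rot: [0.995, -0.096, -0.0, 0.0]
contact_force: [0.5, -0.4, 0.0]
gripper_width: 0.0004
gripper_force: 0.0
clamp xy [ 33.4 -14. ] z 0.0853 yaw -11.02 F [ 0.5 -0.3] 0.0 t 4.4
```

View pics/s2.png

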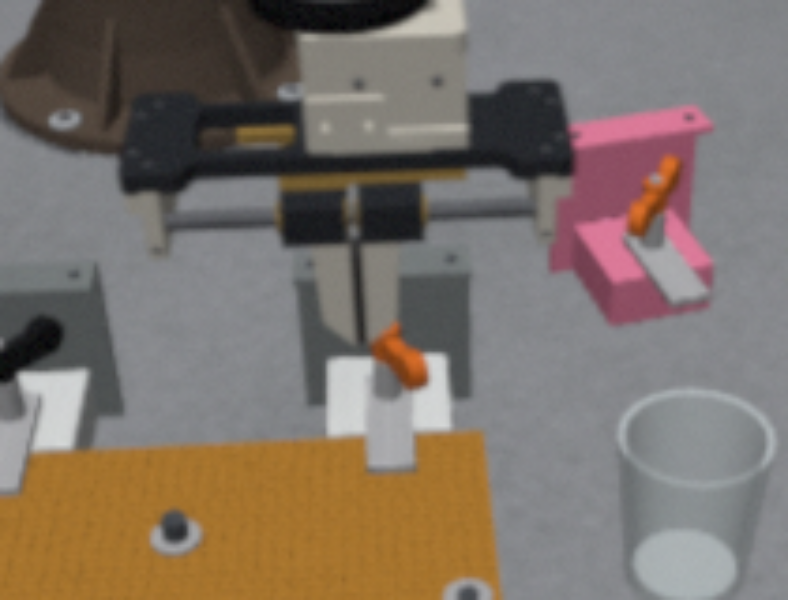

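The crop shows the fingers beside the hub with the tips at about (370,340), behind the near wing. The near wing has not moved and still ends at (415,370). The fingers look about 40 mm off where the numbers say, so I'll cross-check by projection and depth.

Run:
```python
from h import *
def proj(n,p):
    c=CAL[n]; q=R.from_quat(c["attitude"]).inv().apply(np.array(p)-c["eye"]); return (q@c["K"].T/q[2])[:2].round(1)
for nm,p in [("hub",(.4787,.0645,.084)),("hoodfront",(.4555,.0695,.097)),("tip",(.5088,.0444,.066)),("tcp+60",(.5088,.0444,.145))]:
    print(nm,"scene",proj("scene",p),"crop",((proj("scene",p)-[140,100])*3.75).round(0),"top",proj("top",p))
im,d=grab_frame("scene"); W=cloud("scene",d)
for cx,cy in [(380,250),(400,345),(415,370),(375,290),(340,310),(385,322)]:
    r,c=int(100+cy/3.75),int(140+cx/3.75); print((cx,cy),W[r,c].round(4))
im,d=grab_frame("top"); W=cloud("top",d); cv2.imwrite("pics/t2.png",cv2.resize(im[200:340,210:396],(797,600)))
```

```text
hub scene [243.4 185.7] crop [388. 321.] top [291.3 286.7]
hoodfront scene [243.  172.8] crop [386. 273.] top [288.4 301.6]
tip scene [236.6 204.6] crop [362. 392.] top [303.2 268.4]
tcp+60 scene [234.  167.8] crop [352. 254.] top [306.4 266.2]
(380, 250) [0.5196 0.0546 0.1535]
(400, 345) [0.4934 0.066  0.0795]
(415, 370) [0.5145 0.0687 0.0802]
(375, 290) [0.5193 0.0519 0.1316]
(340, 310) [0.5162 0.0345 0.1224]
(385, 322) [0.5195 0.0545 0.1146]
```

View pics/t2.png

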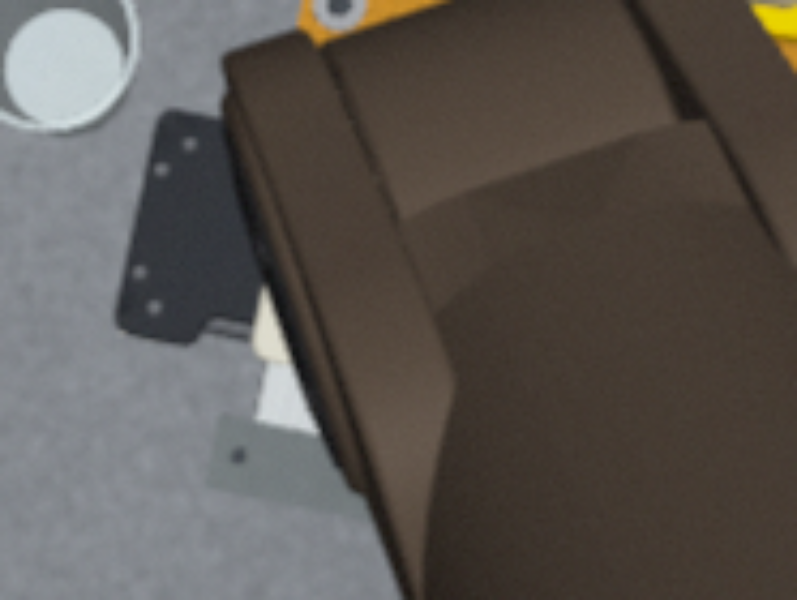

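The top view is blocked by the arm, with only the cup, hood edge and gripper body corner visible. The scene depth puts the fingers in the right place in x and y, but the tips seem to sit at z of about 0.10, above the wings, so nothing has been touched. I'll measure the tip height directly.

Run:
```python
from h import *
print(read_state()["tool_pos"], read_state()["joints"].round(3))
im,d=grab_frame("scene"); W=cloud("scene",d)
m=(abs(W[...,0]-.509)<.022)&(abs(W[...,1]-.0444)<.03)&(W[...,2]>.09)&(W[...,2]<.2)
hsv=cv2.cvtColor(im,cv2.COLOR_BGR2HSV)
rows=np.nonzero(m.any(1))[0]
for r in rows[::3]:
    p=W[r][m[r]]; print(r,m[r].sum(),p.min(0).round(3),p.max(0).round(3))
r0=rows[-1]; print("last",r0,W[r0][m[r0]].round(4))
```

```text
[0.5083829  0.04460172 0.08542641] [ 0.007  0.412 -0.26   1.975  0.148  0.773 -2.102]
136 2 [0.487 0.02  0.198] [0.488 0.021 0.198]
147 21 [0.524 0.015 0.197] [0.531 0.048 0.2  ]
150 14 [0.512 0.015 0.182] [0.531 0.041 0.195]
161 1 [0.502 0.043 0.155] [0.502 0.043 0.155]
164 14 [0.506 0.041 0.151] [0.524 0.061 0.16 ]
167 23 [0.513 0.023 0.149] [0.523 0.061 0.155]
170 23 [0.516 0.024 0.146] [0.524 0.06  0.149]
173 21 [0.509 0.024 0.135] [0.523 0.057 0.142]
176 21 [0.516 0.025 0.133] [0.523 0.059 0.137]
179 21 [0.514 0.025 0.127] [0.522 0.058 0.13 ]
182 19 [0.515 0.026 0.12 ] [0.524 0.058 0.124]
185 18 [0.516 0.027 0.115] [0.522 0.056 0.118]
188 10 [0.514 0.034 0.107] [0.522 0.05  0.113]
last 190 [[0.5165 0.0369 0.1053]
 [0.5186 0.0383 0.1064]
 [0.5178 0.0402 0.1055]
 [0.5178 0.042  0.1052]
 [0.5173 0.0438 0.1045]
 [0.5202 0.0451 0.1062]]
```

The fingertips really are at z≈0.105, about 38 mm higher than the given tool length would put them, and they taper near the end. So the first sweep passed over the wing without touching it. I'll go back to the start point at this height and descend about 42 mm, which keeps the knuckles at about 0.11, clear of the hood.

```bash
python3 -m handwheel '[[-6,-14.5,0,0,0,0,0],[-6,-14.5,0,0,0,0,0],[-6,-14.5,0,0,0,0,0],[-5.5,-14.5,0,0,0,0,0],[0,0,0,0,0,0,0],[0,0,10,0,0,0,0],[0,0,10,0,0,0,0],[0,0,8,0,0,0,0],[0,0,8,0,0,0,0],[0,0,6,0,0,0,0],[0,0,0,0,0,0,0]]'
python3 - <<'E'
from h import *
clamp()
im,d=grab_frame("scene"); W=cloud("scene",d)
cv2.imwrite('pics/s3.png',cv2.resize(im[100:260,140:350],(788,600)))
p=read_state()["tool_pos"]
m=(abs(W[...,0]-p[0])<.03)&(abs(W[...,1]-p[1])<.025)&(W[...,2]>.055)&(W[...,2]<.2)
rows=np.nonzero(m.any(1))[0]
for r in rows[-24::3]:
    q=W[r][m[r]]; print(r,m[r].sum(),q.min(0).round(3),q.max(0).round(3))
E
```

```text
time: 5.52
tool_pos: [0.4961, 0.1059, 0.0417]
ee_rot: [0.995, -0.096, -0.001, 0.001]
contact_force: [-0.8, -0.4, -0.2]
gripper_width: 0.0006
gripper_force: 0.0
clamp xy [ 9.1 44. ] z 0.0417 yaw -11.04 F [-0.7 -0.6] -0.2 t 5.5167
178 22 [0.497 0.086 0.106] [0.511 0.122 0.114]
181 21 [0.503 0.085 0.104] [0.511 0.12  0.108]
184 21 [0.503 0.085 0.097] [0.51  0.121 0.101]
187 20 [0.502 0.086 0.091] [0.511 0.121 0.094]
190 20 [0.503 0.086 0.083] [0.51  0.12  0.088]
193 19 [0.502 0.086 0.078] [0.511 0.118 0.081]
196 17 [0.503 0.088 0.071] [0.511 0.117 0.074]
199 9 [0.504 0.095 0.064] [0.51  0.109 0.066]
```

View pics/s3.png

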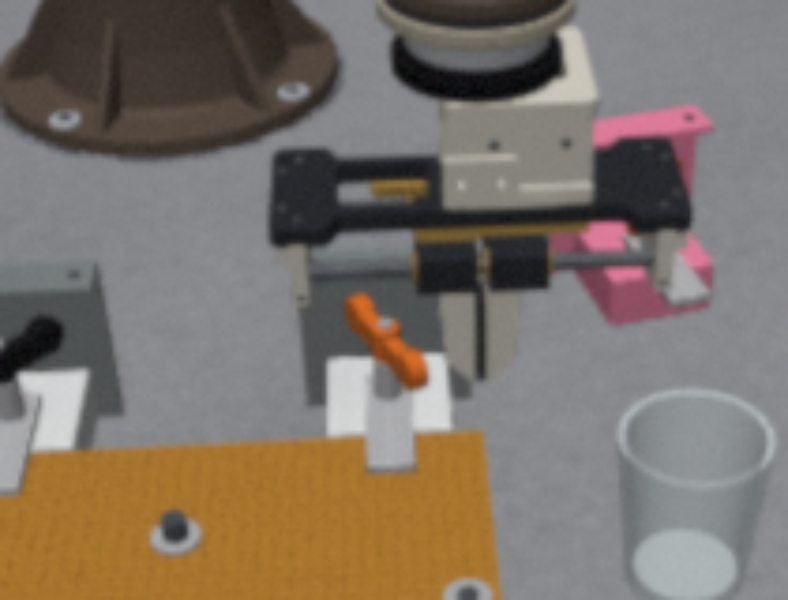

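The fingertips are now at z=0.063, right of the near wing with tips at about (480,375) and clear of the cup. The hood is clear too. I'll repeat the stroke at this height.

```bash
python3 -m handwheel '[[4.2,5,0,0,0,0,0],[4.2,5,0,0,0,0,0],[5.8,4.3,0,0,0,0,0],[4.8,5.8,0,0,0,0,0],[4,3.9,0,0,0,0,0],[3.3,5.2,0,0,0,0,0],[2.1,6.3,0,0,0,0,0],[0.6,7,0,0,0,0,0],[-1.2,7.4,0,0,0,0,0],[-3.1,7.2,0,0,0,0,0]]'
python3 - <<'E'
from h import *
clamp()
im,d=grab_frame('scene'); cv2.imwrite('pics/s4.png',cv2.resize(im[100:260,140:350],(788,600)))
E
```

```text
time: 6.4
tool_pos: [0.5103, 0.045, 0.0434]
ee_rot: [0.995, -0.096, 0.0, 0.0]
contact_force: [0.6, 1.4, -0.0]
gripper_width: 0.0004
gripper_force: 0.4
clamp xy [ 34.8 -13.1] z 0.0434 yaw -11.02 F [0.3 1.5] -0.0 t 6.4
```

View pics/s4.png

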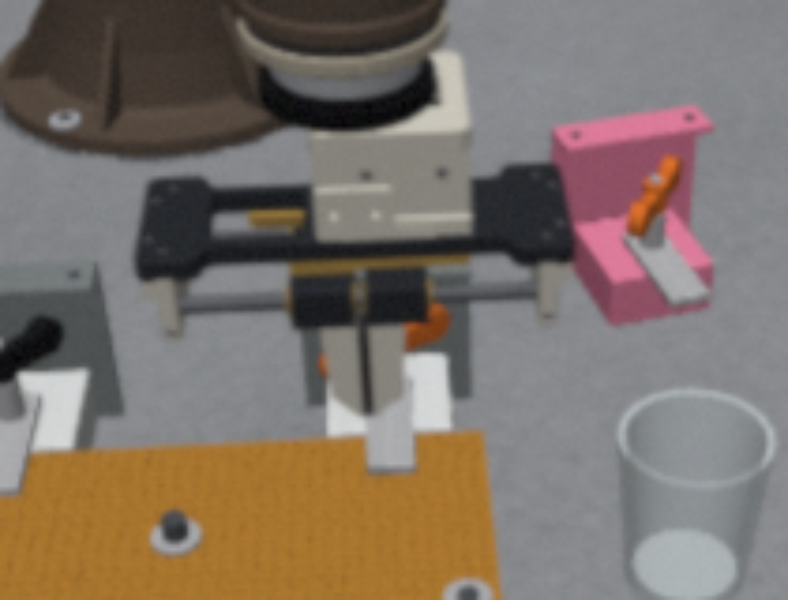

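The stroke works: wing B now shows left of the fingers at (325,365) and wing A behind them at (430,320), so the screw has turned about 85°. I'll continue this stroke to a wing bearing of about -130°.

```bash
python3 -m handwheel '[[-4.9,6.4,0,0,0,0,0],[-6.5,5.2,0,0,0,0,0],[-7.7,3.5,0,0,0,0,0],[-3,2.6,0,0,0,0,0],[-3.5,2.7,0,0,0,0,0],[-4.5,2.3,0,0,0,0,0],[-4.9,1.6,0,0,0,0,0],[-2,0,0,0,0,0,0],[0,0,0,0,0,0,0]]'
python3 - <<'E'
from h import *
clamp()
im,d=grab_frame('scene'); W=cloud("scene",d); hsv=cv2.cvtColor(im,cv2.COLOR_BGR2HSV)
m=(cv2.inRange(hsv,(3,150,60),(14,255,255))>0)&(abs(W[...,0]-.4787)<.045)&(abs(W[...,1]-.0645)<.045)&(W[...,2]>.058)
P=W[m][:,:2]; Q=(P-[.4787,.0645])*1000; a=np.radians(-11); Rm=np.array([[np.cos(a),-np.sin(a)],[np.sin(a),np.cos(a)]]); Q=Q@Rm
f=Q[np.hypot(*Q.T)>14]; print(len(f),"wing bearings (clamp) pct",np.percentile(ang(f.T),[5,25,50,75,95]).round(0)); print(f[::8].round(0).tolist())
E
```

```text
time: 7.2
tool_pos: [0.4684, 0.0291, 0.0433]
ee_rot: [0.995, -0.096, -0.001, 0.0]
contact_force: [0.6, -0.6, -0.1]
gripper_width: 0.0002
gripper_force: 0.3
clamp xy [ -3.4 -36.7] z 0.0433 yaw -10.98 F [ 0.7 -0.5] -0.1 t 7.2
126 wing bearings (clamp) pct [-138. -116.   23.   28.   39.]
[[-26.0, -17.0], [-18.0, -14.0], [-13.0, -12.0], [-11.0, -18.0], [-7.0, -14.0], [18.0, 15.0], [23.0, 15.0], [26.0, 11.0], [22.0, 9.0], [17.0, 4.0], [28.0, 18.0], [28.0, 13.0], [22.0, 9.0], [22.0, 7.0], [27.0, 22.0], [24.0, 11.0]]
```

Wing A is now at about +40° (±8°), in the open as planned. I'll back off, rise, cross over and come down on the anticlockwise side of wing A.

```bash
python3 -m handwheel '[[6,4,0,0,0,0,0],[0,0,-15,0,0,0,0],[0,0,-15,0,0,0,0],[0,0,-15,0,0,0,0],[-1,-15,0,0,0,0,0],[-1,-20,0,0,0,0,0],[-1,-20,0,0,0,0,0],[-1,-20,0,0,0,0,0],[-0.6,-13,0,0,0,0,0],[0,0,0,0,0,0,0],[0,0,0,0,0,0,0]]'
python3 - <<'E'
from h import *
clamp()
im,d=grab_frame('scene'); W=cloud("scene",d); cv2.imwrite('pics/s5.png',cv2.resize(im[100:260,140:350],(788,600)))
E
```

```text
time: 8.17
tool_pos: [0.487, 0.1115, 0.0882]
ee_rot: [0.995, -0.095, -0.0, 0.0]
contact_force: [-0.5, -0.9, -0.0]
gripper_width: 0.0004
gripper_force: 0.0
clamp xy [-0.9 47.8] z 0.0882 yaw -10.91 F [-0.3 -1. ] -0.0 t 8.1667
```

View pics/s5.png

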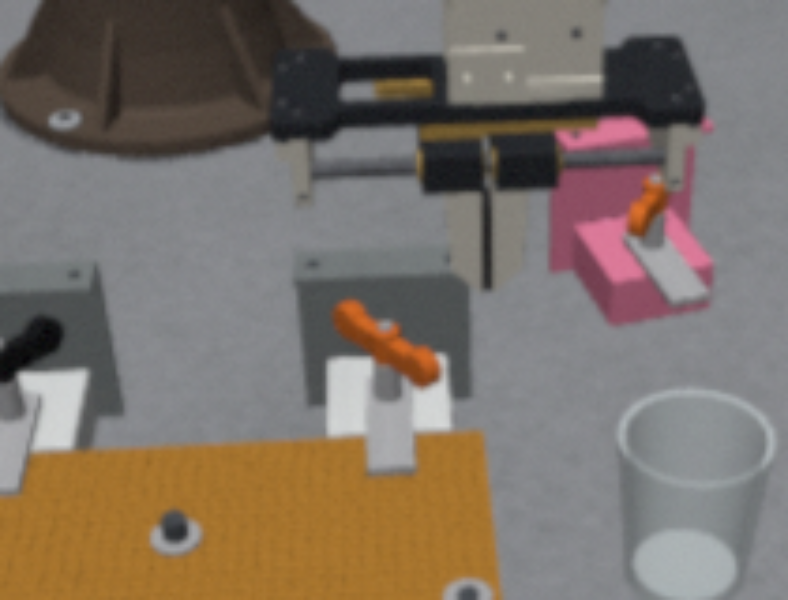

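The crop shows the screw at mid-turn, with wing A's end at (428,365), consistent with about +40°. The fingers are clear, up and to the right. Now I'll descend and make the second stroke in two parts.

```bash
python3 -m handwheel '[[0,0,15,0,0,0,0],[0,0,15,0,0,0,0],[0,0,10,0,0,0,0],[0,0,5,0,0,0,0],[4,3.7,0,0,0,0,0],[4,3.7,0,0,0,0,0],[4,3.7,0,0,0,0,0],[6.2,2.6,0,0,0,0,0],[5.8,4.3,0,0,0,0,0],[4.8,5.8,0,0,0,0,0],[4,3.9,0,0,0,0,0],[0,0,0,0,0,0,0]]'
python3 -c "from h import *; clamp()"
python3 -m handwheel '[[3.3,5.2,0,0,0,0,0],[2.1,6.3,0,0,0,0,0],[0,0,0,0,0,0,0]]'
python3 -c "from h import *; clamp()"
```

```text
time: 9.22
tool_pos: [0.5147, 0.0764, 0.0435]
ee_rot: [0.995, -0.097, 0.0, 0.0]
contact_force: [-0.1, -1.1, 0.7]
gripper_width: 0.0006
gripper_force: 0.0
clamp xy [33.1 18.5] z 0.0435 yaw -11.11 F [ 0.1 -1.1] 0.7 t 9.2167
time: 9.47
tool_pos: [0.517, 0.064, 0.0434]
ee_rot: [0.995, -0.096, 0.0, 0.0]
contact_force: [0.1, 0.7, 0.6]
gripper_width: 0.0006
gripper_force: 0.2
clamp xy [37.7  6.8] z 0.0434 yaw -11.07 F [-0.1  0.7] 0.6 t 9.4667
```

```bash
python3 -m handwheel '[[0.3,3,0,0,0,0,0],[0.2,3,0,0,0,0,0],[0,0,0,0,0,0,0]]' | grep -E "force"
python3 -c "from h import *; clamp()"
python3 -m handwheel '[[0,2,0,0,0,0,0],[0,0,0,0,0,0,0]]'| grep -E "force"
python3 -c "from h import *; clamp()"
python3 -m handwheel '[[-0.3,2,0,0,0,0,0],[0,0,0,0,0,0,0]]'| grep -E "force"
python3 -c "from h import *; clamp()"
```

```text
contact_force: [-0.1, 0.2, 0.1]
gripper_force: 0.2
clamp xy [37.7  1.7] z 0.0434 yaw -11.02 F [-0.1  0.2] 0.1 t 9.7167
contact_force: [-0.2, 0.4, -0.1]
gripper_force: 0.3
clamp xy [37.7  0.1] z 0.0434 yaw -11.0 F [-0.3  0.4] -0.1 t 9.8833
contact_force: [0.6, 1.7, -0.5]
gripper_force: 0.7
clamp xy [37.5 -1.6] z 0.0435 yaw -10.99 F [0.2 1.7] -0.5 t 10.05
```

```bash
for i in 1 2 ; do python3 -m handwheel '[[-0.3,1.5,0,0,0,0,0],[0,0,0,0,0,0,0]]'| grep -E "force"
python3 -c "from h import *; clamp()"; done
python3 - <<'E'
from h import *
im,d=grab_frame('scene'); cv2.imwrite('pics/s6.png',cv2.resize(im[100:260,140:350],(788,600)))
E
```

```text
contact_force: [2.1, 4.7, -0.3]
gripper_force: 1.9
clamp xy [37.3 -2. ] z 0.0436 yaw -10.96 F [1.2 5. ] -0.3 t 10.2167
contact_force: [2.0, 7.5, -1.3]
gripper_force: 3.1
clamp xy [37.3 -2.4] z 0.0437 yaw -10.91 F [0.6 7.7] -1.3 t 10.3833
```

View pics/s6.png

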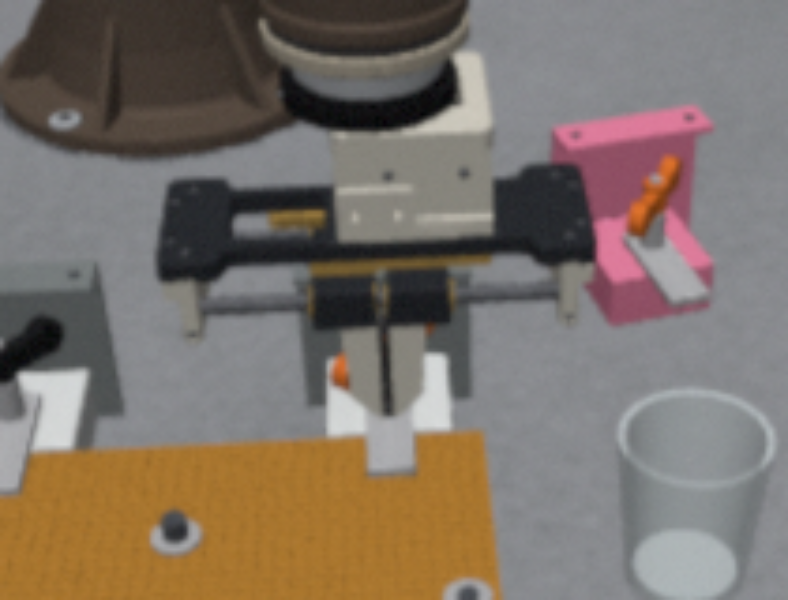

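The crop shows wing A at (340,370), pushed round to the left of the fingers. The force is rising while the tool barely moves, so the screw is at its stop. I'll press a little more, back off and look.

```bash
python3 -m handwheel '[[0,2,0,0,0,0,0],[0,2,0,0,0,0,0],[0,0,0,0,0,0,0]]' | grep contact
python3 -c "from h import *; clamp()"
python3 -m handwheel '[[0,-8,0,0,0,0,0],[2,-8,0,0,0,0,0],[0,0,-15,0,0,0,0],[0,0,-30,0,0,0,0],[0,0,-30,0,0,0,0],[0,0,-30,0,0,0,0],[0,-30,-20,0,0,0,0],[0,-38,0,0,0,0,0],[0,-38,0,0,0,0,0],[0,-20,0,0,0,0,0],[0,0,0,0,0,0,0]]'
python3 - <<'E'
from h import *
clamp()
im,d=grab_frame('scene'); cv2.imwrite('pics/s7.png',cv2.resize(im[100:260,140:350],(788,600)))
W=cloud("scene",d); hsv=cv2.cvtColor(im,cv2.COLOR_BGR2HSV)
m=(cv2.inRange(hsv,(3,150,60),(14,255,255))>0)&(abs(W[...,0]-.4787)<.045)&(abs(W[...,1]-.0645)<.045)&(W[...,2]>.058)
ys,xs=np.nonzero(m); P=W[m]
# black wing for comparison
k=(hsv[...,2]<60)&(W[...,2]>.06)&(W[...,2]<.09); k[:,:150]=k[:,:150]; 
q=np.argwhere(k)[:,::-1]; print("black px",len(q))
a=np.radians(-11); Rm=np.array([[np.cos(a),-np.sin(a)],[np.sin(a),np.cos(a)]])
B=W[k]; B=B[abs(B[:,0]-.44)<.05]
for n,c in(("orange",P),("black",B)):
    c=c[c[:,2]>np.percentile(c[:,2],40)]; Q=(c[:,:2]-np.median(c[:,:2],0))@Rm*1000; u,s,vt=np.linalg.svd(Q-Q.mean(0),full_matrices=False); print(n,len(c),c.mean(0).round(4),"dir",ang(vt[0]),"top z",np.percentile(c[:,2],95).round(4))
E
```

```text
contact_force: [5.5, 14.0, -2.4]
clamp xy [38.1 -3.8] z 0.0442 yaw -10.83 F [ 2.8 14.8] -2.4 t 10.6833
time: 11.6
tool_pos: [0.5418, 0.194, 0.1685]
ee_rot: [0.996, -0.093, -0.0, -0.001]
contact_force: [0.4, -0.6, -0.2]
gripper_width: 0.0001
gripper_force: 0.0
clamp xy [ 37.3 139.1] z 0.1685 yaw -10.64 F [ 0.5 -0.5] -0.2 t 11.6
black px 3085
orange 149 [0.4836 0.0594 0.078 ] dir -40.18858013577555 top z 0.0815
black 383 [0.4441 0.1136 0.0743] dir 101.77364133786752 top z 0.0812
```

View pics/s7.png

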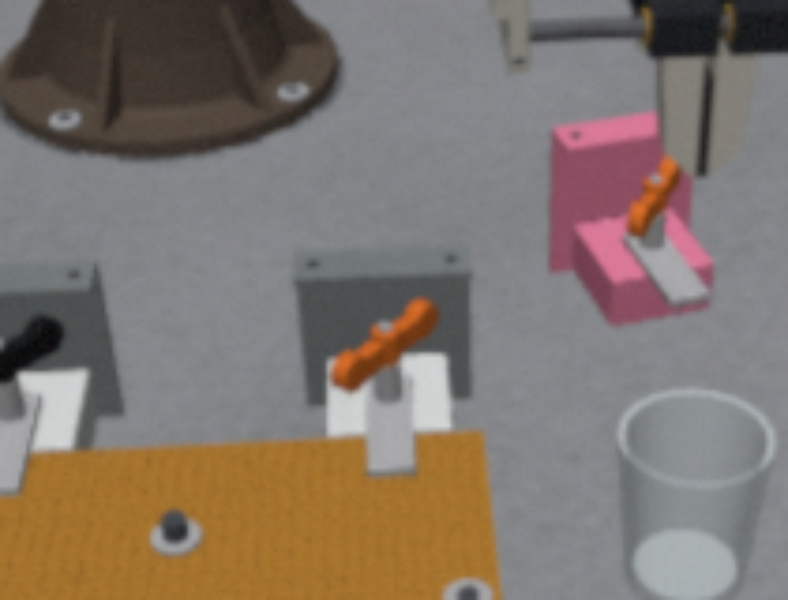

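The orange wings run from (345,370) to (425,315), parallel to the tight black ones. Their bearing measures -40.2°, against -40.1° when home, the strap is on the sheet and the cup and disc screw have not moved. The robot is clear, so I'm handing in.

```bash
python3 -c "
from h import *; print(job_done())"
```

```text
the job is handed in; nothing more can be done
None
```

The orange wing screw is run fully home against its stop (wings at -40.2°, home is -40.1°) with the strap down on the sheet, done in two fingertip pushing strokes; the robot is clear, nothing else was touched, and the job was handed in at about 12 s.

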